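# Pin the tongue into the clevis

## Task

Push the aluminium tongue plate into the slot of the clevis jig until it is fully home against the end stop, so that its hole lines up with the holes of the two cheeks. Then take the T-headed pin from the bench, lay it in the jig's V cradle and push it through cheek, tongue and cheek until its head is hard up against the cradle. Leave the screw jack standing beside the jig upright.

Things in the scene. Friction and masses are not known exactly. Their poses are not given: they have to be found in the camera images.
- jig: Steel clevis jig, fixed. Origin on the bench under the bore centre; z up, x along the tongue slot (away from the robot), y along the pin axis (left); yaw within 0.25 rad. Base plate 12 mm thick, x -125 to +50, y -140 to +35 mm. Two upright cheeks 12 mm thick, inner faces at y -7.75 and +7.75, x -35 to +35 mm, top at z 70 mm, each with a 17 mm bore at x 0, z 46 mm.
- jig_stop (a point): Point on the jig's end stop, at jig x +35, y 0, z 46 mm: the flat face that closes the slot; the tongue's leading end rests against it when home. The slot is open towards the robot (-x).
- jig_bore (a point): Centre of the jig's bore, midway between the cheeks, on the pin axis, 46 mm above the bench; axes as the jig's.
- jig_cradle (a point): Point on the pin axis midway between the cradle's two V supports, at jig x 0, y -81.5, z 46 mm. Front support at jig y -45 to -25, rear one at y -130 to -118 mm, open between them down to the base plate (room for fingers). Grooves 90 degrees, open upwards, 50 mm wide blocks, groove mouth 38 mm, rims at z 55 mm. A 14 mm pin lying in both has its axis at x 0, z 46 mm, in line with the bores.
- jig_seat (a point): Point on the pin axis at the rear face of the rear V support, jig y -130 mm, z 46 mm: the underside of the pin's head stops against this face when the pin is home.
- tongue: Loose aluminium plate 130 (x) x 14 (y) x 56 mm (z), 0.3 kg, on edge on the base plate, leading end already between the cheeks. Origin on its underside below its 18 mm pin hole, which is 34 mm up and 35 mm from the leading (+x) end; outer end at x -95 mm. An 11 mm hole at x -75 mm is unused. Starts 22 to 42 mm short of home, slides easily along jig x; home, its origin is 12 mm above the jig's.
- tongue_end (a point): Centre of the tongue's outer end face (towards the robot), where it is pushed; 40 mm above the bench.
- pin: Loose steel T-headed pin, 0.16 kg, lying on the bench right of the jig. Shank 14 mm diameter, y -76 to +80 mm, 6 mm tapered nose at +y (7 mm diameter at the tip). Head: bar 30 (x) x 8 (y) x 14 mm (z), y -84 to -76 mm. Origin on the underside; the axis is 7 mm above it, along y. Balance point about y -10 mm. Nose points left (yaw within 0.6 rad), as it must in the jig.
- pin_nose (a point): Tip of the pin's nose, on its axis. With the pin home it is 26 mm beyond the bore centre along the jig's +y.
- pin_head (a point): Centre of the outer face of the pin's head, on its axis, where it is pushed. With the pin home it is at jig y -138 mm.
- jack: Loose steel screw jack, 80 x 80 x 144 mm, standing upright on the left of the jig; origin at its underside. Not to be knocked over.

How it is judged:
On the way, in this order (a step that is already met when the one before it is completed fails the run):
1. the tongue is home against the end stop of the slot, within 3 mm (x of tongue in the frame of jig above -0.003 m and z of tongue in the frame of jig below 0.015 m), for 0.2 s.
2. the pin is through both cheeks and the tongue, its head within 4 mm of the cradle (y of pin_nose in the frame of jig above 0.022 m and distance between pin_nose and jig_bore below 0.03 m and angle between the y axis of pin and the y axis of jig, either way round below 0.06 rad), for 0.2 s.
At the end, for the whole second after the job is handed in: Tongue standing on the base plate within 3 mm of home against the end stop; pin through both cheeks and the tongue, parallel to the bores within 0.06 rad, nose 22 to 30 mm beyond the bore centre (head within 4 mm of the cradle); both at rest; screw jack upright within 0.3 rad (all of step 1 and all of step 2 and linear speed of each of pin, tongue below 0.02 m/s and angle between jack's own z axis and vertical below 0.3 rad); the robot touches nothing.
It fails at once if the screw jack is knocked over (angle between jack's own z axis and vertical above 0.5 rad).
It also fails if it takes over 59 s, if anything falls off the work surface, if the arm or the gripper's body presses on something with over 40 N, if the wrist force passes 120 N, or if a joint passes its speed limit or range.

## Robot

A 6-joint arm with a two-finger parallel gripper is mounted at the origin on a cart in front of the work surface, level with it; the furniture and walls round the work are solid. World frame = base frame: x ahead of the robot, y to its left, z up, the work surface at z = 0. Lengths are in m, angles in rad, forces in N, time in s.
With the tool pointing down it reaches from about 0.25 to 0.85 m from the base axis. Payload 12.5 kg.
Tool frame: the origin (TCP) lies at the very end of the fingers, on their centre line; the grasp point (between the pads) lies 19 mm behind it; z points along the fingers, x is the direction in which the jaws open and shut, and the axes are right-handed (so a half turn about z gives the same grasp; the last joint's range is limited). The gripper opens to 93 mm and grips with 3 to 60 N. Pads are 15 mm wide; open, the fingers measure 128 mm over their backs; the gripper's body (75 mm by 188 mm) begins 65 mm behind the grasp point.
Start: joints at [1.058, 0.351, 1.652, -0, 1.139, -0.085], TCP at [0.228, 0.5, 0.219] pointing down, gripper open.
Joint ranges: [-2.75, 2.75], [-0.79, 2.1], [0.01, 2.65], [-1.57, 4.71], [0.07, 3.14], [-2.87, 2.87]. Speed limits (rad/s): [2.22, 2.22, 2.79, 3.14, 3.14, 3.14].

## Interface

Orientations are given as a 3x3 rotation matrix whose columns are the frame's x, y, z axes.
In Python, from station import readout, eyes, order, finder gives the robot as it stands.
- The arm moves only by the shell command python3 -m handwheel 'ROWS' [FORCE]. ROWS is JSON, one flat list of numbers, 7 for each row, row after row: the shift along the tool's x, y, z normalised to -1 to 1, where 1 is 20 cm, then the turn, a rotation vector about the tool's x, y, z normalised to -1 to 1, where 1 is 180 degrees, then the closure, from 0 (fully open) to 1 (shut). A call has 1 to 10 rows; each row is the pose to reach, as a shift and turn from the pose measured when the call began, along the tool's axes at that moment, turning the shorter way round; what a row does not reach only later rows make up. A row lasts 1/12 s, in which the tool goes at most 41.7 mm and 7.16 degrees, less where a joint would pass 70% of its speed; a pose out of reach is approached as far as the arm can. A call with a number of a shift or a turn outside -1 to 1 is refused whole. A call with a gripper value outside its range is refused whole. The fingers move at their own pace and stop on an object; FORCE is the grip in N (left out, the last holds). Time passes only in rows, so rows that repeat a pose let the fingers close. It gives the time, the measured TCP pose, the force and the opening at its end, in the units of the state.
- readout.observe(): the state, without advancing time (a new reading comes with each control period).
- eyes.snapshot(name): name is "scene" or "side" or "wrist"; returns a dict with "img" (420x560x3 uint8, red, green, blue), "K" (3x3 intrinsics, pixels), "rvec" (rotation vector, rad) and "tvec" (3), from world to camera coordinates, as OpenCV has them. Camera axes: x right, y down, z forward; pixel columns grow to the right and rows downward; lengths in m; the calibration is good to about 2 mm. The wrist camera is an equidistant fisheye: a pixel r from the principal point sees the ray r / f radians off the axis. A picture is of the moment at which its call begins. There is no depth.
- order.finish_job(): hands the job in, once; it reports no verdict.
Trained networks look in a picture, given as the dict that the camera call returned (one of the last four; its "shot" number tells which), for a name from the list of things; names that differ only in an ending like _2 or _b are one class to them, and where a whole thing is asked for, a point or a joint stands for the part that bears it (a point fixed in the world has none). Each returns a list of dicts, best first, with "confidence" (0 to 1); they miss things now and then, are a little off and sometimes report something else, mostly with a low value. They report only what shows in the picture. A call takes as long as a camera call.
- finder.silhouettes(picture, label): "region" (420x560 bool, what is visible of it) and "extent" ([left, top, right, bottom] in pixels, round what is visible of it).
- finder.pinpoint(picture, label): "centre" ([row, column] in pixels: a listed point, or the origin of a listed thing).
The state is a dict: "time_s": time; "joints": joint angles; "qd": joint speeds; "joint_efforts": joint torques, N m; "ee_pos": TCP position; "tool_rot": TCP orientation; "wrist_force": force on the tool from outside, world axes, zero at the start; "moment": the same for the moment, N m; "finger_gap": finger opening in m.
Only numpy, scipy, OpenCV 4.12 (cv2) and the standard library are available. Lean on these libraries where they do the work, as an engineer would, in place of code of your own. Each camera call takes 0.05 s, during which the arm holds its last target. There are 200 camera calls.

## Working session

There is one attempt and no reset: what is moved stays moved. The work goes in short steps, Python scripts to look and compute and a shell command to move; the robot and the scene stay as the last step left them, time stands still between calls to the robot, and variables do not carry over. Pictures are saved under pics/ and viewed, about 8 in all and at most 12, crops included, and the job is handed in when it is done.

```bash
ls; mkdir -p pics
cat > h.py <<'E'
import numpy as np, cv2
from station import readout, eyes, order, finder
def ray(s,px):  # px=(row,col) -> origin, dir in world
    K=s["K"];R=cv2.Rodrigues(np.array(s["rvec"],float))[0];t=np.array(s["tvec"],float).ravel()
    u=(px[1]-K[0][2])/K[0][0];v=(px[0]-K[1][2])/K[1][1]
    if s.get("fish"):
        r=np.hypot(u,v);d=np.array([u/r*np.sin(r),v/r*np.sin(r),np.cos(r)]) if r>1e-9 else np.array([0,0,1.])
    else: d=np.array([u,v,1.])
    return -R.T@t, R.T@(d/np.linalg.norm(d))
def at_z(s,px,z):
    o,d=ray(s,px);return o+d*(z-o[2])/d[2]
def tri(obs):
    A=np.zeros((3,3));b=np.zeros(3)
    for s,px in obs:
        o,d=ray(s,px);P=np.eye(3)-np.outer(d,d);A+=P;b+=P@o
    p=np.linalg.solve(A,b);return p
def proj(s,P):
    K=np.array(s["K"]);R=cv2.Rodrigues(np.array(s["rvec"],float))[0];c=R@np.array(P,float)+np.array(s["tvec"],float).ravel()
    if s.get("fish"):
        th=np.arctan2(np.hypot(c[0],c[1]),c[2]);k=th/np.hypot(c[0],c[1]);return (K[1,2]+K[1,1]*c[1]*k,K[0,2]+K[0,0]*c[0]*k)
    return (K[1,2]+K[1,1]*c[1]/c[2],K[0,2]+K[0,0]*c[0]/c[2])
def snap(n):
    s=eyes.snapshot(n);s["fish"]=(n=="wrist");return s
def save(s,f,crop=None,scale=1):
    im=s["img"][:,:,::-1].copy()
    if crop:im=im[crop[1]:crop[3],crop[0]:crop[2]]
    cv2.imwrite("pics/"+f,cv2.resize(im,None,fx=scale,fy=scale,interpolation=cv2.INTER_CUBIC) if scale!=1 else im)
def pts(s,names):
    out={}
    for n in names:
        r=finder.pinpoint(s,n)
        if r: out[n]=(r[0]["centre"],r[0]["confidence"])
    return out
E
python3 - <<'E'
from h import *
np.set_printoptions(precision=4,suppress=True)
S=[snap(n) for n in("scene","side")]
N=["jig_stop","jig_bore","jig_cradle","jig_seat","jig","tongue","tongue_end","pin","pin_nose","pin_head","jack"]
P=[pts(s,N) for s in S]
for n in N:
    print(n,[p.get(n) and (np.round(p[n][0],1).tolist(),round(p[n][1],2)) for p in P], tri([(s,p[n][0]) for s,p in zip(S,P)]) if all(n in p for p in P) else "")
Z=dict(jig_stop=.046,jig_bore=.046,jig_cradle=.046,jig_seat=.046,jig=0,tongue=.012,tongue_end=.04,pin=0,pin_nose=.007,pin_head=.007,jack=0)
for n in N: print(n,[at_z(s,p[n][0],Z[n]) if n in p else None for s,p in zip(S,P)])
a=np.hstack([S[0]["img"],S[1]["img"]])[:,:,::-1]
cv2.imwrite("pics/a.png",np.vstack([S[0]["img"],S[1]["img"]])[:,:,::-1][:,:] if 0 else cv2.resize(a,(800,300),interpolation=cv2.INTER_AREA))
for s in S: print(ray(s,(210,280)))
o=readout.observe();print(o["ee_pos"],o["tool_rot"],o["finger_gap"],o["time_s"])
E
```

```text
pics
jig_stop [([188.2, 273.4], 0.89), ([179.3, 293.5], 0.76)] [0.725  0.139  0.0066]
jig_bore [([191.8, 265.6], 0.75), ([179.7, 282.4], 0.61)] [0.6815 0.1338 0.0159]
jig_cradle [([198.6, 284.0], 0.74), ([193.3, 294.2], 0.79)] [0.6658 0.024  0.0414]
jig_seat [([204.3, 292.9], 0.91), ([202.0, 299.1], 0.82)] [ 0.6537 -0.0296  0.0489]
jig [([201.4, 266.9], 0.94), ([195.4, 292.3], 0.71)] [ 0.7322  0.1691 -0.0733]
tongue [([203.0, 261.6], 0.75), ([194.1, 274.1], 0.7)] [0.6195 0.0772 0.0183]
tongue_end [([204.9, 232.8], 0.74), ([190.7, 245.0], 0.75)] [0.5344 0.1179 0.0291]
pin [([268.9, 320.5], 0.84), ([267.3, 301.7], 0.78)] [ 0.5503 -0.2438 -0.0085]
pin_nose [([252.2, 293.7], 0.72), ([168.1, 203.2], 0.74)] [ 0.171  -0.5202  0.5084]
pin_head [([276.7, 345.6], 0.77), ([284.7, 322.7], 0.71)] [ 0.575  -0.3157 -0.0122]
jack [([193.1, 178.8], 0.73), ([179.9, 284.1], 0.57)] [0.458  0.01   0.1677]
jig_stop [array([0.6817, 0.0949, 0.046 ]), array([0.6961, 0.0829, 0.046 ])]
jig_bore [array([0.6471, 0.0935, 0.046 ]), array([0.6618, 0.0968, 0.046 ])]
jig_cradle [array([0.6626, 0.0233, 0.046 ]), array
[... 214 characters left out ...]
012 ]), array([0.622, 0.078, 0.012])]
tongue_end [array([0.5246, 0.1056, 0.04  ]), array([0.5284, 0.1023, 0.04  ])]
pin [array([ 0.5407, -0.2534,  0.    ]), array([ 0.5467, -0.2482,  0.    ])]
pin_nose [array([ 0.531 , -0.1604,  0.007 ]), array([0.4667, 0.3284, 0.007 ])]
pin_head [array([ 0.5599, -0.3234,  0.007 ]), array([ 0.5625, -0.337 ,  0.007 ])]
jack [array([0.4722, 0.3398, 0.    ]), array([0.6968, 0.1497, 0.    ])]
(array([-0.1813, -0.8751,  0.7702]), array([ 0.5754,  0.6245, -0.5281]))
(array([-0.0008, -1.1424,  1.0543]), array([ 0.3637,  0.6868, -0.6293]))
[0.2282 0.5004 0.2186] [[ 0.4149  0.9099  0.    ]
 [ 0.9099 -0.4149  0.    ]
 [ 0.      0.     -1.    ]] 0.09304741660488647 1.2
```

View pics/a.png

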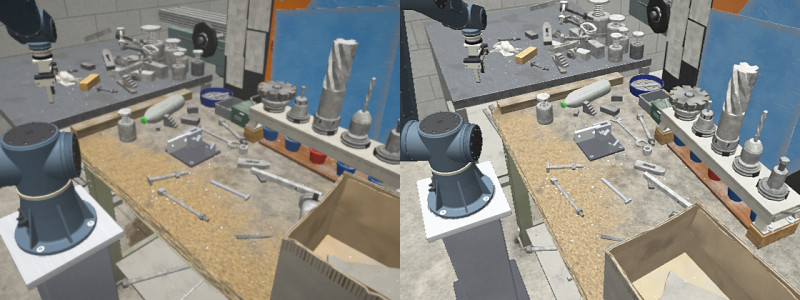

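The scene shows the jig near (0.66, 0.09), with the true pin to its right at (0.54, -0.25). There are several similar bolts nearby. The jack is at (0.47, 0.34). I'll bring the wrist camera over the jig.

```bash
python3 -m handwheel '[-0.68,0.92,-0.45,0,0,0.195,1, -0.68,0.92,-0.45,0,0,0.195,1, -0.68,0.92,-0.45,0,0,0.195,1, -0.68,0.92,-0.45,0,0,0.195,1, -0.68,0.92,-0.45,0,0,0.195,1, -0.68,0.92,-0.45,0,0,0.195,1, -0.68,0.92,-0.45,0,0,0.195,1]'
```

```text
time_s: 1.78
ee_pos: [0.3419, 0.297, 0.3113]
tool_rot: [[0.865, 0.502, 0.004], [0.502, -0.865, 0.001], [0.004, 0.001, -1.0]]
wrist_force: [-0.9, 0.6, -0.4]
finger_gap: 0.0508
```

```bash
python3 -m handwheel '[0,1,0,0,0,0.185,1, 0,1,0,0,0,0.185,1, 0,1,0,0,0,0.185,1, 0,1,0,0,0,0.185,1, 0,1,0,0,0,0.185,1, 0,1,0,0,0,0.185,1]'
cat > look.py <<'E'
from h import *
import sys
np.set_printoptions(precision=4,suppress=True)
Z=dict(jig_stop=.046,jig_bore=.046,jig_cradle=.046,jig_seat=.046,jig=0,tongue=.012,tongue_end=.04,pin=0,pin_nose=.007,pin_head=.007,jack=0)
s=snap("wrist");p=pts(s,sys.argv[2].split(",") if len(sys.argv)>2 else list(Z))
for n,(c,f) in p.items(): print(n,np.round(c,1),round(f,2),at_z(s,c,Z[n]))
save(s,sys.argv[1]);o,d=ray(s,(210,280));print("cam",o,d);q=readout.observe();print(q["ee_pos"],np.array(q["tool_rot"]),q["time_s"])
import pickle;pickle.dump(s,open("last.pkl","wb"))
E
python3 look.py w1.png
```

```text
time_s: 2.28
ee_pos: [0.4446, 0.12, 0.3114]
tool_rot: [[0.998, -0.065, 0.005], [-0.065, -0.998, 0.0], [0.005, -0.001, -1.0]]
wrist_force: [0.8, 1.1, -0.2]
finger_gap: 0.0115
jig_stop [175.3 444.3] 0.79 [0.6923 0.1035 0.046 ]
jig_bore [181.1 426. ] 0.64 [0.6611 0.0961 0.046 ]
jig_cradle [230.2 421.3] 0.59 [0.6579 0.0205 0.046 ]
jig_seat [261.1 420.6] 0.9 [ 0.6617 -0.0317  0.046 ]
jig [170.9 413.6] 0.93 [0.6608 0.1033 0.    ]
tongue [179.5 391.8] 0.74 [0.6188 0.0938 0.012 ]
tongue_end [183.7 336.7] 0.97 [0.5271 0.098  0.04  ]
jack [182.1 426.8] 0.72 [0.6854 0.0841 0.    ]
cam [0.4483 0.1923 0.4774] [-0.0048 -0.2785 -0.9604]
[0.4422 0.1245 0.3116] [[ 0.9985 -0.0542  0.0043]
 [-0.0542 -0.9985  0.0014]
 [ 0.0042 -0.0016 -1.    ]] 2.8833
```

View pics/w1.png

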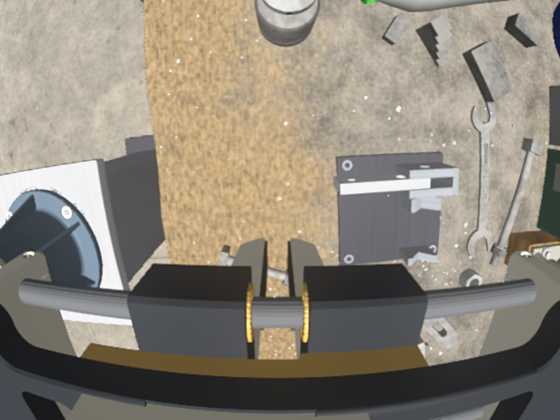

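The wrist view shows the tongue running along row ~185 (cols 340–455) into the cheeks at (425, 180), with the jack at (287, 15) well clear. Jig yaw is about 0 and the bore is near (0.661, 0.097). Next I'll lower the closed fingers in front of the tongue's end.

```bash
python3 -m handwheel '[0.2,0.12,0.95,0,0,-0.016,1, 0.2,0.12,0.95,0,0,-0.016,1, 0.2,0.12,0.95,0,0,-0.016,1, 0.2,0.12,0.95,0,0,-0.016,1, 0.2,0.12,0.95,0,0,-0.016,1, 0.2,0.12,0.95,0,0,-0.016,1]' 30
python3 look.py w2.png
```

```text
time_s: 3.38
ee_pos: [0.4794, 0.0979, 0.117]
tool_rot: [[1.0, -0.005, -0.004], [-0.005, -1.0, 0.0], [-0.004, -0.0, -1.0]]
wrist_force: [-0.5, 0.0, -1.2]
finger_gap: 0.0006
jig_stop [210.7 510.3] 0.61 [0.6937 0.0991 0.046 ]
jig_bore [212.7 481.5] 0.85 [0.6584 0.0977 0.046 ]
jig_cradle [290.7 465.1] 0.83 [0.6578 0.02   0.046 ]
jig_seat [333.6 454.9] 0.97 [ 0.6603 -0.0318  0.046 ]
jig [197.1 459.2] 0.92 [0.6609 0.1003 0.    ]
tongue [202.6 430. ] 0.89 [0.6209 0.0979 0.012 ]
jack [291. 465.] 0.33 [ 0.6922 -0.0096  0.    ]
cam [0.4802 0.1703 0.283 ] [ 0.0037 -0.2783 -0.9605]
[0.4817 0.0987 0.1221] [[ 1.     -0.0039  0.0049]
 [-0.0039 -1.      0.0015]
 [ 0.0049 -0.0015 -1.    ]] 3.9833
```

View pics/w2.png

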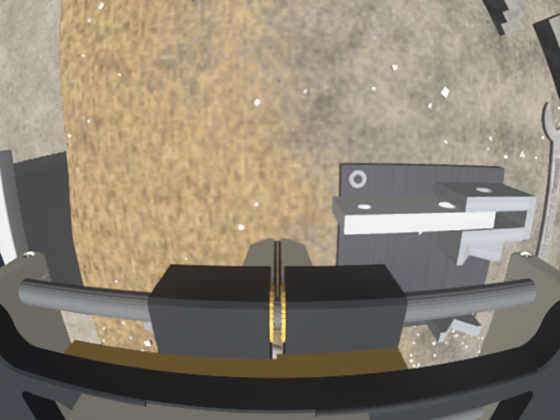

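```bash
python3 -m handwheel '[0,0,0.42,0,0,0,1, 0,0,0.42,0,0,0,1, 0,0,0.42,0,0,0,1, 0.15,0,0.42,0,0,0,1, 0.2,0,0.42,0,0,0,1, 0.25,0,0.42,0,0,0,1, 0.275,0,0.42,0,0,0,1, 0.30,0,0.42,0,0,0,1]'
```

```text
time_s: 4.65
ee_pos: [0.5424, 0.0986, 0.0399]
tool_rot: [[1.0, -0.004, 0.005], [-0.004, -1.0, 0.002], [0.005, -0.002, -1.0]]
wrist_force: [-4.4, -0.7, 2.6]
finger_gap: 0.0004
```

```bash
python3 look.py w3.png tongue_end,jig_stop,jig_bore,tongue
```

```text
tongue_end [255.3 306.6] 0.82 [0.5586 0.0965 0.04  ]
jig_stop [253.9 306.8] 0.68 [0.558 0.1   0.046]
jig_bore [249.5 469.3] 0.94 [0.6596 0.0984 0.046 ]
cam [0.5416 0.1709 0.206 ] [ 0.0122 -0.2773 -0.9607]
[0.5419 0.0986 0.0388] [[ 1.     -0.0038  0.0052]
 [-0.0038 -1.      0.0015]
 [ 0.0052 -0.0015 -1.    ]] 4.9
```

View pics/w3.png

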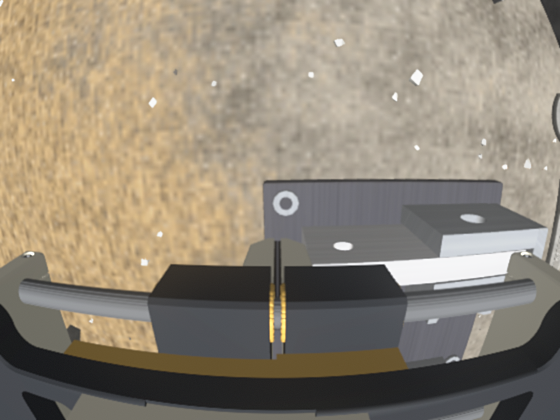

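The tongue is being pushed along straight, and its end now meets the finger. I'll continue in small steps until the force rises.

```bash
python3 -m handwheel '[0.01,0,0,0,0,0,1, 0.02,0,0,0,0,0,1, 0.03,0,0,0,0,0,1, 0.03,0,0,0,0,0,1]'; python3 -m handwheel '[0.01,0,0,0,0,0,1, 0.02,0,0,0,0,0,1, 0.02,0,0,0,0,0,1]'
```

```text
time_s: 5.23
ee_pos: [0.5481, 0.0986, 0.0389]
tool_rot: [[1.0, -0.004, 0.005], [-0.004, -1.0, 0.002], [0.005, -0.002, -1.0]]
wrist_force: [-1.3, 0.4, 0.6]
finger_gap: 0.0006
time_s: 5.48
ee_pos: [0.5484, 0.0986, 0.0386]
tool_rot: [[1.0, -0.004, -0.004], [-0.004, -1.0, 0.001], [-0.004, -0.001, -1.0]]
wrist_force: [-22.6, 0.6, 18.6]
finger_gap: 0.0004
```

The 22 N reaction after only 0.3 mm of motion shows the tongue is home. Now I'll retract, lift and go over to the pin.

```bash
python3 -m handwheel '[-0.1,0,0,0,0,0,1, -0.12,0,-0.2,0,0,0,0.5, -0.12,0,-0.4,0,0,0,0.5, -0.12,0.1,-0.6,0,0,0,0.5, -0.12,0.3,-0.8,0,0,0,0.5, -0.12,0.5,-0.8,0,0,0,0.5, -0.08,0.7,-0.8,0,0,0,0.5, -0.04,0.9,-0.8,0,0,0,0.5, 0,1,-0.8,0,0,0,0.5]'; python3 -m handwheel '[0,0.2,0,0,0,-0.025,0.5, 0,0.4,0,0,0,-0.05,0.5, 0,0.6,0,0,0,-0.055,0.5, 0,0.75,0,0,0,-0.055,0.5, 0,0.75,0,0,0,-0.055,0.5]'; python3 look.py w4.png pin,pin_nose,pin_head,jig_seat,jig_cradle
```

```text
time_s: 6.23
ee_pos: [0.5485, -0.1047, 0.1992]
tool_rot: [[1.0, -0.005, -0.002], [-0.005, -1.0, 0.0], [-0.002, -0.0, -1.0]]
wrist_force: [-0.2, 0.7, 0.2]
finger_gap: 0.0448
time_s: 6.65
ee_pos: [0.5475, -0.2598, 0.199]
tool_rot: [[0.987, 0.164, -0.002], [0.164, -0.987, -0.001], [-0.002, 0.001, -1.0]]
wrist_force: [-0.2, 0.6, -0.5]
finger_gap: 0.0464
pin [167.4 276.5] 0.69 [ 0.5433 -0.2437  0.    ]
pin_nose [ 94.7 272.9] 0.65 [ 0.5262 -0.1638  0.007 ]
pin_head [238.7 279.7] 0.63 [ 0.5606 -0.3254  0.007 ]
jig_seat [  1.5 418.9] 0.69 [ 0.6598 -0.0323  0.046 ]
cam [ 0.5355 -0.1881  0.3649] [ 0.0524 -0.2749 -0.96  ]
[ 0.548  -0.2535  0.1993] [[ 0.9857  0.1688 -0.0023]
 [ 0.1688 -0.9857  0.0002]
 [-0.0022 -0.0006 -1.    ]] 6.95
```

View pics/w4.png

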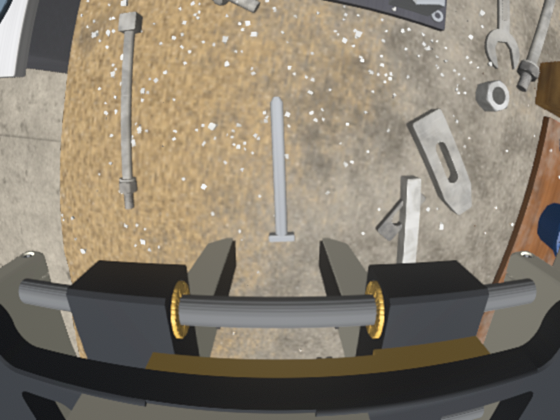

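The pin lies clear with its head towards the gripper, nose at (273, 95) and head at (280, 239). The measured length of 0.165 m matches. I'll descend and grasp it near pin y -2 mm.

```bash
python3 -m handwheel '[-0.015,-0.048,0.2,0,0,-0.013,0.5, -0.015,-0.048,0.4,0,0,-0.013,0.5, -0.015,-0.048,0.6,0,0,-0.013,0.5, -0.015,-0.048,0.75,0,0,-0.013,0.5, -0.015,-0.048,0.86,0,0,-0.013,0.5, -0.015,-0.048,0.92,0,0,-0.013,0.5, -0.015,-0.048,0.95,0,0,-0.013,0.5, -0.015,-0.048,0.97,0,0,-0.013,0.5, -0.015,-0.048,0.975,0,0,-0.013,0.5]'; python3 -m handwheel '[0,0,0,0,0,0,1,0,0,0,0,0,0,1,0,0,0,0,0,0,1,0,0,0,0,0,0,1,0,0,0,0,0,0,1]' 30
```

```text
time_s: 7.7
ee_pos: [0.5436, -0.2445, 0.005]
tool_rot: [[0.978, 0.209, -0.001], [0.209, -0.978, -0.0], [-0.001, 0.0, -1.0]]
wrist_force: [0.3, 0.2, 0.6]
finger_gap: 0.0465
time_s: 8.12
ee_pos: [0.5438, -0.2446, 0.0054]
tool_rot: [[0.978, 0.209, -0.0], [0.209, -0.978, -0.001], [-0.001, 0.001, -1.0]]
wrist_force: [1.1, -0.1, 2.4]
finger_gap: 0.0178
```

```bash
python3 -m handwheel '[0,0,0,0,0,0,0.6,0,0,0.015,0,0,0,0.6,0,0,0.015,0,0,0,1,0,0,0.015,0,0,0,1,0,0,0.015,0,0,0,1,0,0,0.015,0,0,0,1,0,0,0.015,0,0,0,1,0,0,0.015,0,0,0,1]' 35;  python3 -m handwheel '[0,0,-0.1,0,0,0,1,0,0,-0.25,0,0,0,1,0,0,-0.4,0,0,0,1,0,0,-0.5,0,0,0,1,0,0,-0.5,0,0,0,1]'; python3 look.py w5.png pin,pin_nose,pin_head,jig_seat,jig_cradle
```

```text
time_s: 8.78
ee_pos: [0.5438, -0.2446, 0.0023]
tool_rot: [[0.978, 0.209, -0.001], [0.209, -0.978, -0.001], [-0.001, 0.001, -1.0]]
wrist_force: [-0.8, 0.9, 0.3]
finger_gap: 0.0129
time_s: 9.2
ee_pos: [0.5456, -0.2455, 0.1065]
tool_rot: [[0.978, 0.209, 0.005], [0.209, -0.978, -0.004], [0.004, 0.005, -1.0]]
wrist_force: [0.1, -0.3, -1.6]
finger_gap: 0.0131
pin [250.4 276.4] 0.68 [ 0.5544 -0.29    0.    ]
pin_nose [ 99.7 275.4] 0.57 [ 0.5261 -0.1605  0.007 ]
pin_head [368.5 278.8] 0.6 [ 0.5861 -0.4272  0.007 ]
cam [ 0.5293 -0.174   0.2722] [ 0.0713 -0.2743 -0.959 ]
[ 0.5431 -0.2441  0.1007] [[ 0.9779  0.2093 -0.0028]
 [ 0.2093 -0.9779  0.0006]
 [-0.0026 -0.0012 -1.    ]] 9.5
```

View pics/w5.png

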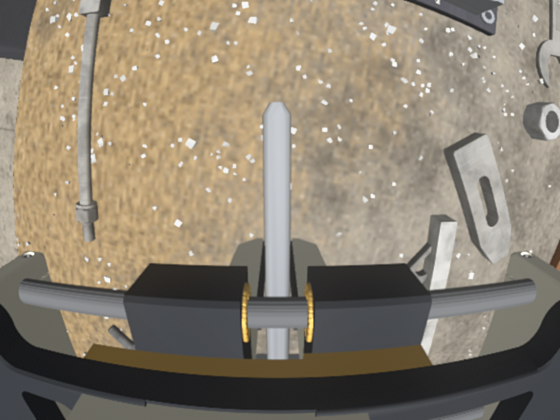

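The pin is lifted and gripped straight, with the nose at (275, 100). I'll check that it is level and work out the carry.

Run:
```python
from h import *
import pickle
s=pickle.load(open("last.pkl","rb"))
T=np.array([.5431,-.2441,.1007]);u=np.array([-.2093,.9779,0])
c=finder.silhouettes  # unused
for z in (.085,.09,.095,.1,.105,.11,.115,.12):
    n=at_z(s,(99.7,275.4),z); print(z,n.round(4),np.dot(n-T,u).round(4),np.dot(n-T,[.9779,.2093,0]).round(4))
print(proj(s,T+u*.082+[0,0,.0047]))
```

```text
0.085 [ 0.527  -0.1645  0.085 ] 0.0812 0.0009
0.09 [ 0.5271 -0.1648  0.09  ] 0.0809 0.001
0.095 [ 0.5272 -0.165   0.095 ] 0.0807 0.001
0.1 [ 0.5272 -0.1653  0.1   ] 0.0804 0.001
0.105 [ 0.5273 -0.1655  0.105 ] 0.0802 0.001
0.11 [ 0.5273 -0.1658  0.11  ] 0.0799 0.001
0.115 [ 0.5274 -0.166   0.115 ] 0.0796 0.001
0.12 [ 0.5275 -0.1663  0.12  ] 0.0794 0.001
(np.float64(96.0742936459005), np.float64(273.46499298416114))
```

```bash
python3 -m handwheel '[0.08,-0.1,-0.08,0,0,0.01,1, 0.22,-0.26,-0.08,0,0,0.025,1, 0.37,-0.45,-0.08,0,0,0.04,1, 0.52,-0.63,-0.08,0,0,0.055,1, 0.66,-0.8,-0.08,0,0,0.0665,1, 0.76,-0.93,-0.08,0,0,0.0665,1, 0.82,-1,-0.08,0,0,0.0665,1, 0.82,-1,-0.08,0,0,0.0665,1, 0.82,-1,-0.08,0,0,0.0665,1]'; python3 look.py w6.png pin_nose,jig_bore,jig_stop,jig_seat,jig_cradle
```

```text
time_s: 10.25
ee_pos: [0.6614, -0.013, 0.115]
tool_rot: [[1.0, 0.004, -0.005], [0.004, -1.0, 0.001], [-0.005, -0.001, -1.0]]
wrist_force: [-0.7, -0.1, -2.3]
finger_gap: 0.0132
pin_nose [100.3 278.2] 0.77 [0.6612 0.0746 0.007 ]
jig_bore [ 63.6 274.8] 0.72 [0.6588 0.0994 0.046 ]
jig_stop [ 64.1 322.7] 0.56 [0.693  0.0997 0.046 ]
jig_seat [236.2 276.8] 0.96 [ 0.6606 -0.0297  0.046 ]
jig_cradle [177.5 271.9] 0.6 [0.6569 0.0161 0.046 ]
cam [0.6617 0.0594 0.2811] [ 0.005  -0.2781 -0.9605]
[ 0.6614 -0.0153  0.1165] [[ 1.      0.0005 -0.0031]
 [ 0.0005 -1.      0.0006]
 [-0.0031 -0.0006 -1.    ]] 10.55
```

View pics/w6.png

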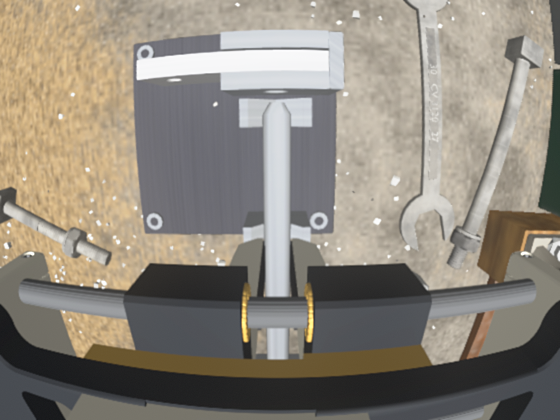

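The pin is over the cradle, in line with the groove. Its nose is at (277, 100), just short of the cheek. I'll shift forward 9 mm, then lower.

```bash
python3 -m handwheel '[-0.005,-0.045,0.04,0,0,-0.005,1, -0.005,-0.045,0.12,0,0,-0.005,1, -0.005,-0.045,0.2,0,0,-0.005,1, -0.005,-0.045,0.27,0,0,-0.005,1, -0.005,-0.045,0.32,0,0,-0.005,1, -0.005,-0.045,0.345,0,0,-0.005,1, -0.005,-0.045,0.36,0,0,-0.005,1, -0.005,-0.045,0.365,0,0,-0.005,1]'
```

```text
time_s: 11.22
ee_pos: [0.6602, -0.0063, 0.0433]
tool_rot: [[1.0, 0.016, -0.003], [0.016, -1.0, 0.001], [-0.003, -0.001, -1.0]]
wrist_force: [1.0, 0.8, -2.2]
finger_gap: 0.0133
```

```bash
python3 look.py w7.png pin_nose,jig_bore,jig_seat
python3 - <<'E'
from h import *
s=snap("scene");print(pts(s,["pin_head","pin_nose","jig_seat"]))
save(s,"s7.png",(200,140,360,240),5)
E
```

```text
pin_nose [ 98.7 277.2] 0.72 [0.6586 0.0783 0.007 ]
jig_bore [ 52.9 279.3] 0.84 [0.6594 0.0994 0.046 ]
cam [0.6594 0.0661 0.2094] [ 0.01   -0.278  -0.9605]
[ 0.6606 -0.0063  0.0442] [[ 0.9999  0.0161 -0.002 ]
 [ 0.0161 -0.9999  0.0005]
 [-0.002  -0.0005 -1.    ]] 11.4167
{'pin_head': ([212.8, 309.3], 0.48), 'pin_nose': ([195.2, 268.7], 0.75), 'jig_seat': ([206.3, 293.3], 0.97)}
```

View pics/w7.png

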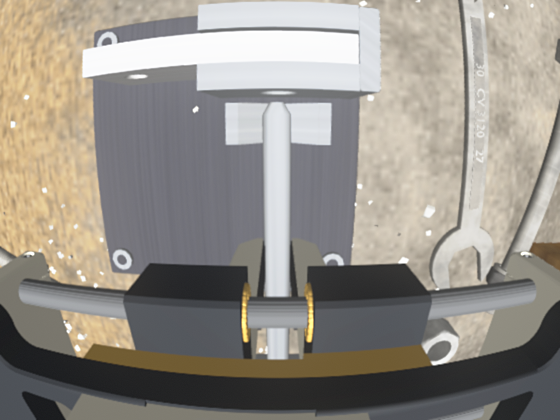

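Not yet touching. I'll lower 2.5 mm, release, and let the V seat it.

```bash
python3 -m handwheel '[0,0,0.006,0,0,0,1, 0,0,0.0125,0,0,0,1, 0,0,0.0125,0,0,0,1, 0,0,0.0125,0,0,0,0.6, 0,0,0.0125,0,0,0,0.6, 0,0,0.0125,0,0,0,0.6, 0,0,0.0125,0,0,0,0.6]'; python3 -m handwheel '[0,0,-0.1,0,0,0,0.6, 0,0,-0.25,0,0,0,0.6, 0,0.15,-0.4,0,0,0,0.8, 0,0.35,-0.4,0,0,0,1,0,0.55,-0.4,0,0,0,1,0,0.63,-0.4,0,0,0,1,0,0.63,-0.4,0,0,0,1]'; python3 look.py w8.png pin_head,pin_nose,jig_bore,jig_seat
```

```text
time_s: 12.2
ee_pos: [0.6604, -0.0063, 0.0415]
tool_rot: [[1.0, 0.016, -0.002], [0.016, -1.0, 0.0], [-0.002, -0.001, -1.0]]
wrist_force: [0.2, -0.1, 0.1]
finger_gap: 0.0342
time_s: 12.78
ee_pos: [0.6624, -0.1359, 0.1214]
tool_rot: [[1.0, 0.012, -0.002], [0.012, -1.0, -0.0], [-0.002, 0.0, -1.0]]
wrist_force: [-1.3, -0.5, -0.4]
finger_gap: 0.0084
pin_head [151.1 276.2] 0.71 [ 0.6606 -0.092   0.007 ]
jig_seat [ 77.2 275.5] 0.77 [ 0.6596 -0.0329  0.046 ]
cam [ 0.6616 -0.0634  0.2874] [ 0.01   -0.2786 -0.9603]
[ 0.6627 -0.1307  0.1212] [[ 0.9998  0.0177 -0.0028]
 [ 0.0177 -0.9998  0.0008]
 [-0.0028 -0.0009 -1.    ]] 13.0333
```

View pics/w8.png

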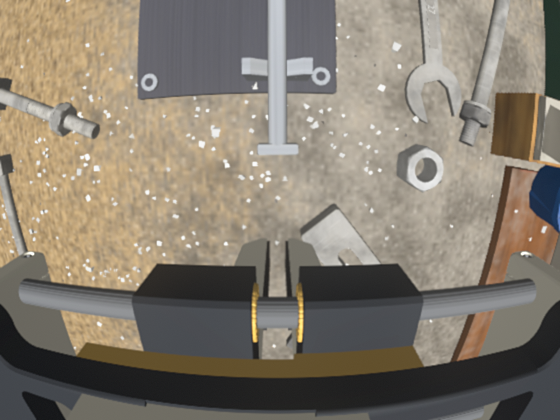

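The pin lies straight in the V, head bar at (277, 149). Head is near world y -0.088, matching the plan. I'll descend behind it and push along +y.

```bash
python3 -m handwheel '[-0.01,0,0.15,0,0,0,1, -0.01,0,0.3,0,0,0,1, -0.01,0,0.4,0,0,0,1, -0.01,0,0.425,0,0,0,1, -0.01,-0.08,0.425,0,0,0.003,1, -0.01,-0.14,0.425,0,0,0.003,1, -0.01,-0.18,0.425,0,0,0.003,1, -0.01,-0.22,0.425,0,0,0.003,1, -0.01,-0.25,0.425,0,0,0.003,1, -0.01,-0.25,0.425,0,0,0.003,1]' 30
```

```text
time_s: 13.87
ee_pos: [0.6599, -0.0794, 0.0369]
tool_rot: [[1.0, 0.009, -0.002], [0.009, -1.0, 0.001], [-0.002, -0.001, -1.0]]
wrist_force: [-0.1, -0.7, 0.8]
finger_gap: 0.0005
```

```bash
python3 -m handwheel '[0,-0.03,0,0,0,0,1, 0,-0.06,0,0,0,0,1, 0,-0.09,0,0,0,0,1, 0,-0.12,0,0,0,0,1, 0,-0.12,0,0,0,0,1]'; python3 look.py w9.png pin_head,jig_seat,jig_bore,pin_nose
```

```text
time_s: 14.28
ee_pos: [0.6597, -0.0543, 0.0369]
tool_rot: [[1.0, 0.01, -0.002], [0.01, -1.0, 0.001], [-0.002, -0.001, -1.0]]
wrist_force: [0.1, -0.3, 0.5]
finger_gap: 0.0005
pin_head [243.7 281.1] 0.61 [ 0.662  -0.0614  0.007 ]
cam [0.659 0.018 0.203] [ 0.0096 -0.2775 -0.9607]
[ 0.6596 -0.0555  0.0368] [[ 1.      0.0093 -0.0019]
 [ 0.0093 -1.      0.001 ]
 [-0.0019 -0.001  -1.    ]] 14.5333
```

View pics/w9.png

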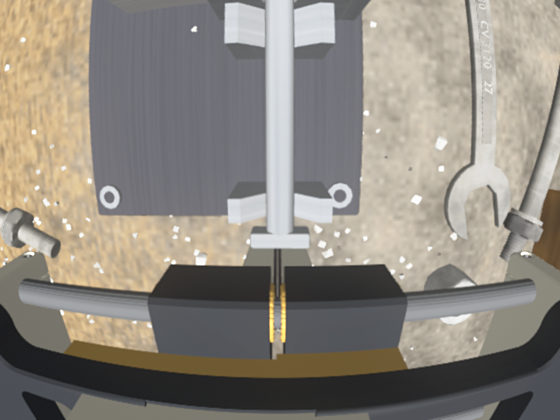

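The pin is going in straight. The head (280, 240) is about 7–10 mm short of the rear support. I'll continue in small steps until the force rises.

```bash
python3 -m handwheel '[0,-0.01,0,0,0,0,1, 0,-0.02,0,0,0,0,1, 0,-0.03,0,0,0,0,1, 0,-0.03,0,0,0,0,1]'; python3 -m handwheel '[0,-0.0075,0,0,0,0,1, 0,-0.0075,0,0,0,0,1]'
```

```text
time_s: 14.87
ee_pos: [0.6596, -0.0493, 0.0369]
tool_rot: [[1.0, 0.009, -0.002], [0.009, -1.0, 0.001], [-0.002, -0.001, -1.0]]
wrist_force: [-0.4, -0.2, 0.3]
finger_gap: 0.0004
time_s: 15.03
ee_pos: [0.6595, -0.0476, 0.0368]
tool_rot: [[1.0, 0.01, -0.002], [0.01, -1.0, 0.001], [-0.002, -0.001, -1.0]]
wrist_force: [0.1, -0.6, 0.2]
finger_gap: 0.0008
```

```bash
python3 -m handwheel '[0,-0.0075,0,0,0,0,1, 0,-0.0075,0,0,0,0,1]';python3 -m handwheel '[0,-0.0075,0,0,0,0,1, 0,-0.0075,0,0,0,0,1]'
```

```text
time_s: 15.2
ee_pos: [0.6595, -0.0474, 0.0369]
tool_rot: [[1.0, 0.01, -0.002], [0.01, -1.0, -0.001], [-0.002, 0.001, -1.0]]
wrist_force: [-1.3, -10.5, -0.4]
finger_gap: 0.0005
time_s: 15.37
ee_pos: [0.6596, -0.0474, 0.0369]
tool_rot: [[1.0, 0.01, -0.002], [0.01, -1.0, -0.003], [-0.002, 0.003, -1.0]]
wrist_force: [-0.7, -11.5, -0.3]
finger_gap: 0.0004
```

```bash
python3 -m handwheel '[0,-0.015,0,0,0,0,1, 0,-0.02,0,0,0,0,1, 0,-0.02,0,0,0,0,1]';python3 -m handwheel '[0,0.05,0,0,0,0,1, 0,0.1,0,0,0,0,1, 0,0.15,-0.1,0,0,0,1, 0,0.15,-0.3,0,0,0,1, 0,0.15,-0.5,0,0,0,1,0,0.15,-0.6,0,0,0,1]';python3 look.py w10.png pin_head,jig_seat,jig_bore,pin_nose,tongue_end,tongue
```

```text
time_s: 15.62
ee_pos: [0.6596, -0.0472, 0.037]
tool_rot: [[1.0, 0.01, -0.001], [0.01, -1.0, -0.009], [-0.001, 0.009, -1.0]]
wrist_force: [-1.4, -23.4, -1.8]
finger_gap: 0.0004
time_s: 16.12
ee_pos: [0.6614, -0.0766, 0.1621]
tool_rot: [[1.0, 0.01, 0.004], [0.01, -1.0, -0.009], [0.004, 0.009, -1.0]]
wrist_force: [0.7, -0.7, 0.4]
finger_gap: 0.0004
pin_head [156.5 275.2] 0.6 [ 0.6595 -0.0436  0.007 ]
jig_seat [  9.9 170.7] 0.73 [0.5653 0.0974 0.046 ]
jig_bore [  4.5 276.9] 0.76 [0.6599 0.097  0.046 ]
tongue_end [ 13.4 170.6] 0.69 [0.5634 0.096  0.04  ]
tongue [ 14.7 275.5] 0.77 [0.6586 0.0981 0.012 ]
cam [ 0.6599 -0.0027  0.3275] [ 0.0149 -0.2872 -0.9578]
[ 0.6593 -0.0761  0.1555] [[ 0.9999  0.0103 -0.004 ]
 [ 0.0103 -0.9999 -0.008 ]
 [-0.0041  0.008  -1.    ]] 16.4667
```

View pics/w10.png

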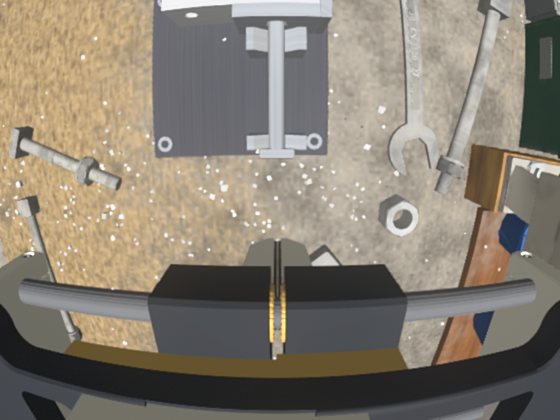

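The head (277, 154) is against the rear support with no visible gap, and 23 N didn't move it. I'll check the nose on the far side from above.

```bash
python3 -m handwheel '[0,-0.15,-0.1,0,0,0,1, 0,-0.35,-0.2,0,0,0,1, 0,-0.55,-0.2,0,0,0,1, 0,-0.75,-0.2,0,0,0,1, 0,-0.85,-0.2,0,0,0,1,0,-0.85,-0.2,0,0,0,1,0,-0.85,-0.2,0,0,0,1]';python3 look.py w11.png pin_head,jig_seat,jig_bore,pin_nose,tongue_end; python3 -c "
import cv2;im=cv2.imread('pics/w11.png');cv2.imwrite('pics/w11c.png',cv2.resize(im[60:260,140:400],None,fx=3,fy=3,interpolation=2))
from h import *
s=snap('wrist');P=pts(s,['pin_nose','pin']);[print(n,c,f,at_z(s,c,.046)) for n,(c,f) in P.items()]"
```

```text
time_s: 17.05
ee_pos: [0.6572, 0.095, 0.1929]
tool_rot: [[1.0, 0.012, -0.006], [0.012, -1.0, -0.008], [-0.006, 0.008, -1.0]]
wrist_force: [1.2, -0.0, 0.4]
finger_gap: 0.0004
jig_bore [187.1 281.3] 0.87 [0.6601 0.099  0.046 ]
pin_nose [159.  280.9] 0.85 [0.6596 0.1216 0.007 ]
tongue_end [188.8 188.2] 0.58 [0.5643 0.0951 0.04  ]
cam [0.6571 0.1688 0.3583] [ 0.0062 -0.2865 -0.958 ]
[0.6578 0.0931 0.194 ] [[ 1.      0.0089 -0.0043]
 [ 0.0088 -0.9999 -0.0081]
 [-0.0044  0.008  -1.    ]] 17.35
pin_nose [155.3, 280.9] 0.82 [0.6602049  0.12838361 0.046     ]
pin [233.8, 276.8] 0.84 [0.65684523 0.04758373 0.046     ]
```

View pics/w11c.png

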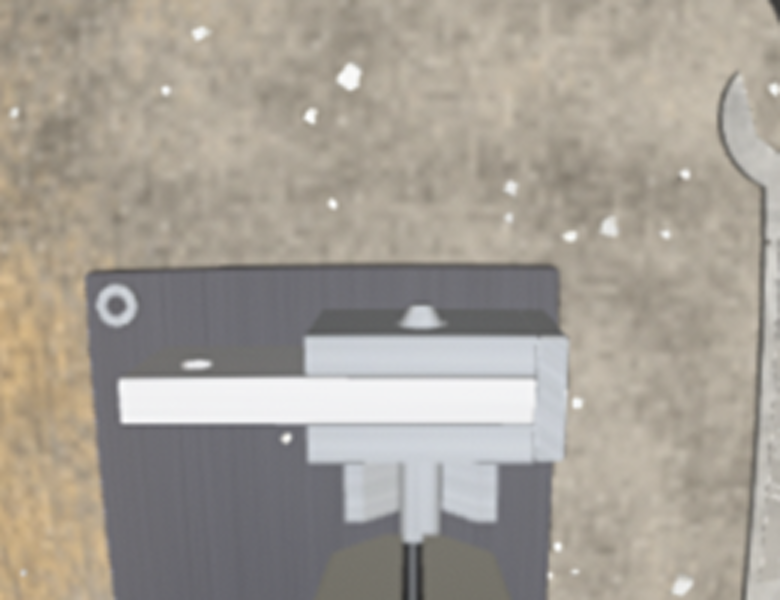

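The tapered nose protrudes past the far cheek at crop (421, 315), and the tongue sits against the end stop at crop (535, 400). The nose measures about 27–29 mm past the bore centre, against 26 nominal. The arm is clear of everything, so I'm handing in.

```bash
python3 -c "
from h import *
print(order.finish_job())"
```

```text
the job is handed in; nothing more can be done
None
```

The tongue is home and the pin is through both cheeks and the tongue. I handed the job in at about 17.5 s, with the arm raised clear; no verdict was reported.

- **Tongue:** I pushed it about 38 mm with closed fingers until it stopped, with about 22 N of reaction. The last picture shows it against the end stop. Its outer end measured 0.096 m from the bore centre along x, against 0.095 m when home.
- **Pin:** I laid it in the V cradle and pushed it by the head until it stopped, and 23 N did not move it further. The head shows no gap to the rear support, and the tapered nose shows beyond the far cheek.
- **Nose distance:** The last network fix put the nose about 29 mm past the bore centre, against 26 mm nominal. An earlier one from nearly the same view came to about 27 mm. I put the difference down to camera and network error, because a head hard against the cradle cannot go further.
- **Jack:** It stood upright in the first overhead view and the arm never came near it. I did not take a close picture of it at the end.
- **Network errors:** The networks mislabelled a few points along the way, mainly the jack, the stop and the seat. I rejected those because the position was wrong or did not match the picture.

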